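# Put the sharp plane iron away in the guarded blade box

## Robot

A 6-joint arm with a two-finger parallel gripper is mounted at the origin on a cart in front of the work surface, level with it; the furniture and walls round the work are solid. World frame = base frame: x ahead of the robot, y to its left, z up, the work surface at z = 0. Lengths are in m, angles in rad, forces in N, time in s.
With the tool pointing down it reaches from about 0.325 to 0.925 m from the base axis. Payload 3.1 kg.
Tool frame: the origin (TCP) lies between the finger pads; the fingertips stand 25 mm ahead of it and the grasp point (between the pads) lies 6 mm ahead of it (arm.tips_ahead is the distance from the TCP to the fingertips, in m); z points along the fingers, y is the line along which they close (so a half turn about z gives the same grasp; the last joint's range is limited). The gripper opens to 85 mm and grips with 20 to 120 N. Pads are 22 mm wide; open, the fingers measure 114 mm over their backs; the gripper's body (76 mm by 85 mm) begins 54 mm behind the grasp point. The pads swing forward as they close: fully open they stand 13 mm farther back than shut.
Start: joints at [-1.424, 0.217, 1.613, -0, 1.311, -0.112], TCP at [0.16, -0.604, 0.256] pointing down, gripper open.
Joint ranges: [-2.75, 2.75], [-0.78, 2.1], [0.31, 2.55], [-1.13, 4.27], [0.13, 2.63], [-2.58, 2.58]. Speed limits (rad/s): [2.79, 2.79, 3.14, 3.14, 3.14, 3.14].

## Interface

Orientations are given as a unit quaternion [w, x, y, z].
In Python, from rig import arm, imaging, job gives the robot as it stands.
- The arm moves only by the tool play_rows, never from a script. Its argument "series" is one flat list of numbers, 5 for each row, row after row: the closure, from -1 (fully open) to 1 (shut), then the shift along the tool's x, y, z in units of 40 mm (1.0 is 40 mm), then the turn about the tool's z in units of 6 degrees (1.0 is 6 degrees). A call has 1 to 5 rows; each row shifts and turns the commanded pose from where the row before left it, along the tool's axes as they then stand; what a row does not reach is not made up. A row lasts 1/12 s, in which the tool goes at most 41.7 mm and 7.16 degrees, less where a joint would pass 70% of its speed; a pose out of reach is approached as far as the arm can. A call is refused whole if a number of a shift passes 1 or a number of a turn 1, either way. A call with a gripper value outside its range is refused whole. The fingers move at their own pace and stop on an object; "grip_force" is the grip in N (left out, the last holds). Time passes only in rows, so rows that do not move let the fingers close. It gives the time, the measured TCP pose, the force, the opening and the grip force at its end, in the units of the state.
- arm.read_state(): the state, without advancing time (a new reading comes with each control period).
- imaging.read_camera(name): name is "side" or "top"; returns a dict with "pixels" (400x640x3 uint8, red, green, blue), "depth" (400x640 float32, m along the optical axis (not along the pixel's ray), 0 where there is no reading), "vfov" (degrees; the focal length in pixels is half the picture's height over the tangent of half this angle, whatever the lens; pixels are square), "cx", "cy" (the principal point, pixels), "origin" and "attitude" of the camera in the world. Camera axes: x right, y up, looking along -z (the intrinsics and any distortion apply to the point x, -y, -z); pixel columns grow to the right and rows downward; lengths in m; the calibration is good to about 2 mm. A picture is of the moment at which its call begins.
- job.finish_job(): hands the job in; it is judged then, once.
The state is a dict: "time": time; "q": joint angles; "joint_vel": joint speeds; "effort": joint torques, N m; "position": TCP position; "tool_rot": TCP orientation; "wrist_force": force on the tool from outside, world axes, zero at the start; "torque": the same for the moment, N m; "finger_gap": finger opening in m; "grasp_force": force on a finger pad.
Only numpy, scipy, OpenCV 4.12 (cv2) and the standard library are available. Lean on these libraries where they do the work, as an engineer would, in place of code of your own. Each camera call takes 0.05 s, during which the arm holds its last target. There are 200 camera calls.

## Task

A sharp plane iron is lying on an offcut on the bench: put it away in the blade box. The sliding guard of the box is stopped ajar by the sprung safety hook, so press the hook down through the gap to let the guard past it, slide the guard open, lay the iron flat on its bed with the notch over the pin and its cutting edge between the two cheeks, then slide the guard fully shut over it. Leave the collet nut, the tin, the tool cone and the glue bottle where they stand.

Things in the scene. Friction and masses are not known exactly. Their poses are not given: they have to be found in the camera images.
- blade_box: Fixed plywood box 180 x 188 x 61 mm (x, y, z), open on top between a fixed and a sliding grey sheet-metal cover (the guard). Origin: centre of underside; the guard opens along +y. Walls 12 mm thick, 48 mm high; floor top at z 10 mm; inside 156 mm wide in x. A guide channel 14 mm wide, top at z 61, runs along each x side, y -94 to +140. Tops of fixed cover (y -94 to -47) and guard at z 56.
- guard (a joint): Travel of the guard in m: 0 shut (edge meets the fixed cover), 0.125 fully open. Stays where left (about 1.5 N friction). The hook stops it at 0.042; it starts 0.035 to 0.041 open; past the hook it slides freely. Pushed shut, its lip rides over the hook's sloping back (a few N more) and the hook springs up behind it.
- guard_edge (a point): Top rim of the guard's leading edge in line with the hook (box x -50, z 56 mm); moves with the guard. The finger gap lies between it and gap_edge. Along the edge hangs a lip 8 mm thick in y, from z 56 down to 43 mm, that can be pushed from the gap; behind it the guard is a plate 4 mm thick (z 52 to 56), 142 mm long in y.
- gap_edge (a point): Point on the upper rim of the fixed cover's edge, in line with the hook (box x = -50, y = -47, z = 56 mm).
- grip_bar (a point): Top middle of the wooden grip bar on the guard: 70 mm long in x, 10 mm thick in y, from 56 up to 78 mm; its middle is 40 mm behind the guard's leading edge, at box x = 0. Push or hold it to slide the guard.
- hook (a joint): Angle of the sprung steel hook in rad: 0 up (holding), grows as it is pressed down, stop at 0.22. Holds the guard below about 0.07; the lip passes above about 0.09. Spring: 1.2 N on the pad to start, about 6 N at 0.15; it springs back up. Pivot under the fixed cover at box y -74, z 47 mm.
- hook_pad (a point): Ribbed pad on top of the hook's arm in the finger gap, 22 mm past gap_edge (box x -50, y -25, z 39 mm when up). The arm, 16 mm wide in x, top at z 39, runs along +y under the lip to an upright barb 4 mm thick: holding face at box y +3, top at z 48 mm; behind the barb it slopes down to y +19.
- bed (a point): Where the origin of the iron comes to lie: top of the raised aluminium bed in the box (box x 22, y 15, z 30 mm), iron along box x, notch towards -x. The bed is 26 mm wide in y: the iron overhangs it by 8 mm a side. At box x 56 to 68 two cheeks, 46 mm apart in y, up to z 38 mm, flank its cutting-edge end.
- pin (a point): Axis of the single upright locating pin, at bed height (box x = -20.5, y = 15, z = 30 mm); the pin is 6 mm in diameter with a round tip at 41.5 mm.
- plane_iron: The loose block-plane iron: a flat steel blade 100 x 42 x 6 mm (x, y, z), about 0.17 kg, lying flat and lengthwise on an oak offcut. Origin: centre of its underside. +x points to the bevelled cutting edge; in the other end (-x) there is an open notch 9 mm wide and 12 mm deep; a closed slot 30 x 10 mm lies in its middle.
- notch (a point): Point in the iron's notch, at its underside (x = -42.5 mm in the iron's frame, 4.5 mm from the notch's end); it comes onto point pin when the iron lies right.
- wax_tin: Bystander: round tin, 70 mm in diameter, 34 mm high, origin under its centre. Not to be moved.
- tool_cone: Bystander: steel tool-holder cone standing on its flange, 49 mm in diameter, 63 mm high, origin under its centre. Not to be moved.
- glue_bottle: Bystander: white bottle with nozzle, 59 mm in diameter, 184 mm high, standing on the far side of the box; origin under its centre. Not to be moved.
- machine_vice: Obstacle: the green machine vice that stands fixed between the blade box and the other things, always in the same place; 238 x 170 x 113 mm high (x, y, z), origin under its middle. Pass well above it.
- offcut_oak: Loose oak offcut under the plane iron: 32 x 82 x 22 mm (x, y, z), origin under its centre. The iron lies along its y on top (z 22 mm), overhanging its sides by about 5 mm. It need not be moved.
- collet_nut: Bystander: dark steel collet nut, 35 mm in diameter, 18 mm high, standing close beside the iron's long side; origin under its centre. Not to be moved.

How it is judged:
By the outcome, as a careful person would: the job done as asked, in the order asked, and still so for the second after the job is handed in, with the robot touching nothing.
It also fails if it takes over 58 s, if anything falls off the work surface, if the arm or the gripper's body presses on something with over 40 N, if the wrist force passes 120 N, or if a joint passes its speed limit or range.

## Working session

There is one attempt and no reset: what is moved stays moved. The work goes in short steps, Python scripts to look and compute and a tool call to move; the robot and the scene stay as the last step left them, time stands still between calls to the robot, and variables do not carry over. Pictures are saved under pics/ and viewed, at most 10 in all, crops included, and the job is handed in when it is done.

Besides the shell and the picture viewer there is one more tool, called after ">>>" as a command line: name --argument value ..., lists and objects as JSON in quotes. play_rows: Moves the arm, as the interface text tells. Its arguments: {"type":"object","properties":{"series":{"type":"array"},"grip_force":{"type":"number"}},"required":["series"]}

```bash
ls; mkdir -p pics; cat > h.py <<'E'
import numpy as np, cv2
from rig import arm, imaging, job
def cam(n):
    c=imaging.read_camera(n); np.savez(f'{n}.npz',**{k:np.asarray(v) for k,v in c.items()}); return c
def load(n): return dict(np.load(f'{n}.npz',allow_pickle=True))
from scipy.spatial.transform import Rotation as R
def rot(a):
    a=np.asarray(a); return a if a.shape==(3,3) else R.from_quat(a[[1,2,3,0]]).as_matrix()
def cloud(c):
    h,w=c['depth'].shape; f=h/2/np.tan(np.radians(float(c['vfov']))/2)
    v,u=np.mgrid[:h,:w]; d=c['depth']
    P=np.stack([(u-c['cx'])/f*d,-(v-c['cy'])/f*d,-d],-1)
    W=P@rot(c['attitude']).T+c['origin']; W[d==0]=np.nan; return W
E
python3 - <<'E'
from h import *
print(arm.read_state())
for n in('top','side'):
    c=cam(n); print({k:v for k,v in c.items() if k not in('pixels','depth')}, (c['depth']==0).mean())
    cv2.imwrite(f'pics/{n}0.png',c['pixels'][:,:,::-1])
E
```

```text
pics
{'time': 0.0, 'q': array([-1.42421898e+00,  2.17767725e-01,  1.61495849e+00,  1.62892956e-05,
        1.31128874e+00, -1.12178436e-01]), 'joint_vel': array([-6.06606132e-05, -1.56986201e-03, -2.05813904e-04, -1.29670862e-03,
        1.24612793e-04,  9.85867843e-04]), 'effort': array([ 2.64171329e-03, -3.96839118e+01, -3.03855085e+01, -3.48009826e-05,
        9.74073802e-03, -3.69639679e-06]), 'position': array([ 0.15984995, -0.60342079,  0.25494706]), 'tool_rot': array([-1.21110677e-03,  9.91641892e-01,  1.29015083e-01, -1.29618698e-05]), 'wrist_force': array([-0.17764028, -0.02627428, -0.41960257]), 'torque': array([-0.01966281,  0.00405656,  0.02096899]), 'grasp_force': 0.0, 'finger_gap': 0.0854047654511375}
{'vfov': 55.29897587138595, 'cx': 321.1630422209992, 'cy': 195.62064002887286, 'origin': array([ 0.31903773, -0.08962285,  1.04892237]), 'attitude': array([ 0.72090296,  0.07300076, -0.06926948, -0.68569056])} 0.003859375
{'vfov': 44.38786481488336, 'cx': 314.7265913640088, 'cy': 195.46029359860546, 'origin': array([ 0.40009522, -1.0550467 ,  0.69303865]), 'attitude': array([ 0.8742559 ,  0.48170973, -0.03695801, -0.04760738])} 0.02760546875
```

View pics/top0.png

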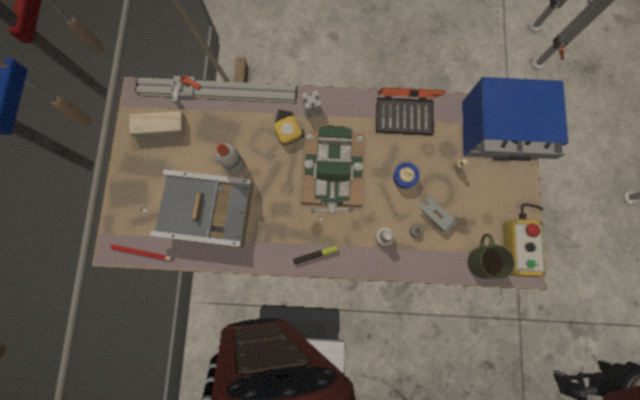

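View pics/side0.png

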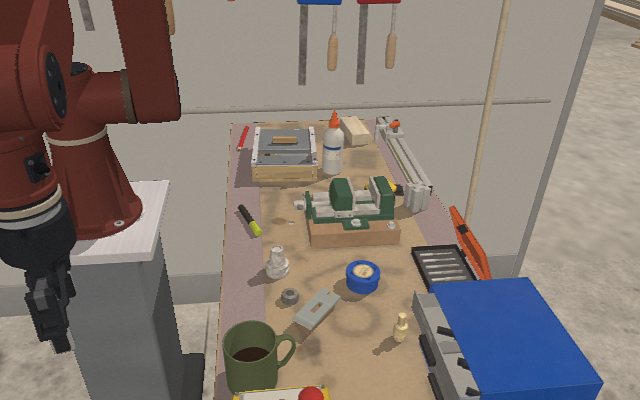

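The top view shows the box at about (205,208), with the guard opening to the left (+y world), and the iron at (437,213) with the nut at (417,231). The vice is between them. Next I'll measure.

```bash
python3 - <<'E'
from h import *
t=load('top'); s=load('side')
a=cv2.resize(t['pixels'][160:255,140:265],None,fx=5,fy=5,interpolation=cv2.INTER_CUBIC)
b=cv2.resize(t['pixels'][190:250,370:470],None,fx=4,fy=4,interpolation=cv2.INTER_CUBIC)
c=cv2.resize(s['pixels'][115:190,235:335],None,fx=4,fy=4,interpolation=cv2.INTER_CUBIC)
cv2.imwrite('pics/a.png',a[:,:,::-1])
img=np.zeros((600,800,3),np.uint8)
img[:240,:400]=b; img[:300,400:800]=c
d=cv2.resize(s['pixels'][255:330,260:360],None,fx=4,fy=4,interpolation=cv2.INTER_CUBIC); img[300:600,400:]=d
cv2.imwrite('pics/b.png',img[:,:,::-1])
W=cloud(t);S=cloud(s)
for n,uv in [('table',[(270,220),(330,230),(380,200),(460,200)]),('guard',[(175,190),(215,200)]),('box',[(160,210),(205,240),(205,176),(245,210)]),('iron',[(437,213),(430,207),(445,220)])]:
    for u,v in uv: print(n,u,v,W[v,u].round(4),t['depth'][v,u])
for u,v in [(318,308),(285,140),(245,270)]: print(u,v,S[v,u].round(4))
E
```

```text
table 270 220 [ 0.4574  0.0596 -0.0014] 1.0582684
table 330 230 [ 0.4381 -0.1078 -0.0022] 1.0534399
table 380 200 [ 0.5292 -0.2439 -0.0014] 1.0694835
table 460 200 [ 0.541  -0.4688 -0.0045] 1.0726198
guard 175 190 [0.5176 0.3104 0.0557] 1.0168616
guard 215 200 [0.4958 0.2009 0.0564] 1.0107479
box 160 210 [0.4619 0.343  0.0558] 1.0060625
box 205 240 [0.3892 0.2153 0.0575] 0.98852384
box 205 176 [0.5592 0.2339 0.0585] 1.0216557
box 245 210 [0.4726 0.1186 0.0589] 1.0027918
iron 437 213 [ 0.4967 -0.3967  0.0195] 1.0409602
iron 430 207 [ 0.5109 -0.3756  0.0272] 1.0364743
iron 445 220 [ 0.477  -0.4152  0.0289] 1.0276582
318 308 [ 0.4983 -0.3932  0.0208]
285 140 [0.4795 0.2365 0.0678]
245 270 [ 3.605e-01 -2.471e-01  2.000e-04]
```

View pics/a.png

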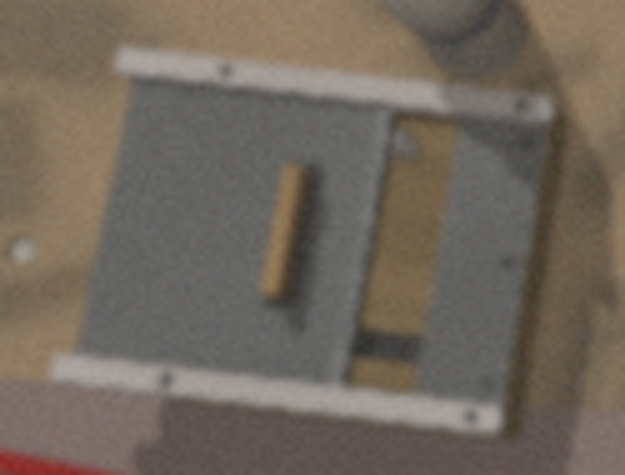

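View pics/b.png

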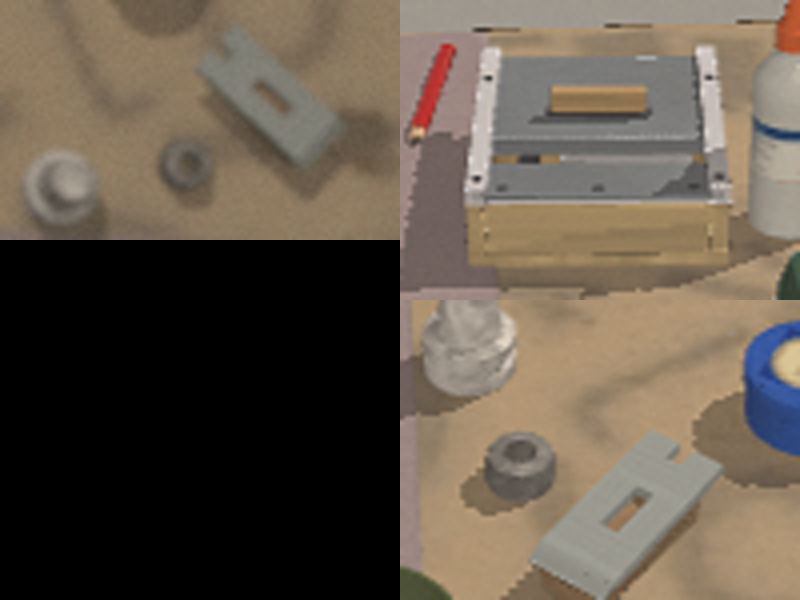

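The crops show the channels' outer corners, the hook arm in the gap at about (388,345) of crop a, and the iron's notch end pointing up-left, towards +x/+y. The nut has clearance beside the iron's long side. Next I'll fit the poses from both cameras.

```bash
cat >> h.py <<'E'
def plane(c,z,uv):
    uv=np.asarray(uv,float); h=c['depth'].shape[0]; f=h/2/np.tan(np.radians(float(c['vfov']))/2)
    d=np.stack([(uv[:,0]-c['cx'])/f,-(uv[:,1]-c['cy'])/f,-np.ones(len(uv))],-1)@rot(c['attitude']).T
    return c['origin']+d*((z-c['origin'][2])/d[:,2])[:,None]
def proj(c,P):
    f=c['depth'].shape[0]/2/np.tan(np.radians(float(c['vfov']))/2)
    Q=(np.asarray(P)-c['origin'])@rot(c['attitude']); return np.stack([c['cx']+f*Q[:,0]/-Q[:,2],c['cy']-f*Q[:,1]/-Q[:,2]],-1)
def rect(c,m,z):
    v,u=np.nonzero(m); P=plane(c,z,np.stack([u,v],-1))[:,:2]
    return cv2.minAreaRect((P*1000).astype(np.float32)),P
def big(m):
    n,l,st,_=cv2.connectedComponentsWithStats(m.astype(np.uint8)); return l==1+np.argmax(st[1:,4])
E
python3 - <<'E'
from h import *
for n in('top','side'):
    c=load(n); W=cloud(c); px=c['pixels'].astype(int); hsv=cv2.cvtColor(c['pixels'],cv2.COLOR_RGB2HSV).astype(int)
    x,y,z=W[...,0],W[...,1],W[...,2]
    reg=(x>.33)&(x<.62)&(y>.08)&(y<.42)
    m=reg&(z>.045)&(hsv[...,1]<40)&(hsv[...,2]>(135 if n=='top' else 170))
    r,P=rect(c,m,.061); print(n,'chan',m.sum(),r)
    m=reg&(z>.045)&(z<.07)&((hsv[...,1]<60)|(z>.07)); r,P=rect(c,m,.058); print(n,'boxtop',m.sum(),r)
    m=reg&(hsv[...,1]>90)&(hsv[...,2]>120)&(z>.062); m=big(m); r,P=rect(c,m,.078);print(n,'bar',m.sum(),r)
    reg=(x>.42)&(x<.57)&(y<-.32)&(y>-.47)
    m=reg&(z>.016)&(hsv[...,1]<50); m=big(m); r,P=rect(c,m,.028);print(n,'iron',m.sum(),r)
    print('medz iron',np.nanmedian(z[m]))
    reg=(x>.42)&(x<.49)&(y<-.30)&(y>-.40)
    m=reg&(z>.008)&(hsv[...,1]<70)&(hsv[...,2]<130); m=big(m); r,P=rect(c,m,.018);print(n,'nut',m.sum(),r)
E
```

```text
top chan 770 ((503.712646484375, 233.8407440185547), (232.37425231933594, 237.4713592529297), 86.08173370361328)
top boxtop 5025 ((502.5029602050781, 232.47265625), (237.7900390625, 235.25418090820312), 86.02705383300781)
top bar 55 ((476.42633056640625, 242.42991638183594), (6.053824424743652, 63.5494499206543), 86.36812591552734)
top iron 540 ((492.91363525390625, -395.0355224609375), (98.71409606933594, 43.715553283691406), 47.55839157104492)
medz iron 0.02746964419969522
top nut 101 ((446.15289306640625, -340.06390380859375), (29.820053100585938, 32.88683319091797), 2.8678200244903564)
side chan 449 ((513.579833984375, 220.5491180419922), (252.8280792236328, 254.8007354736328), 86.08088684082031)
side boxtop 2121 ((504.18475341796875, 226.3094482421875), (254.25494384765625, 239.99681091308594), 87.08546447753906)
side bar 124 ((639.738037109375, 355.7740783691406), (141.3730010986328, 27.846460342407227), 81.76153564453125)
side iron 902 ((495.0723571777344, -399.0510559082031), (103.53846740722656, 43.516658782958984), 48.33498001098633)
medz iron 0.027057398441460268
side nut 123 ((446.87823486328125, -353.02587890625), (35.09577178955078, 33.232540130615234), 70.91136932373047)
```

```bash
python3 - <<'E'
from h import *
for n in('top','side'):
    c=load(n); W=cloud(c); hsv=cv2.cvtColor(c['pixels'],cv2.COLOR_RGB2HSV).astype(int)
    x,y,z=W[...,0],W[...,1],W[...,2]
    reg=(x>.33)&(x<.62)&(y>.08)&(y<.42)
    m=reg&(z>.05)&(z<.07)&(hsv[...,1]<40)&(hsv[...,2]>(125 if n=='top' else 165))
    k,l,st,_=cv2.connectedComponentsWithStats(m.astype(np.uint8),connectivity=4)
    rs=[]
    for i in range(1,k):
        if st[i,4]>60:
            r,P=rect(c,l==i,.061); print(n,'strip',st[i],np.round(r[0],1),np.round(r[1],1),round(r[2],2)); rs.append(cv2.boxPoints(r)); print(rs[-1].round(0).tolist())
    reg=reg&(abs(x-.48)<.06)
    m=reg&(z>.05)&(z<.09)&(hsv[...,1]>85)&(hsv[...,2]>100)&(abs(y-.24)<.025);m=big(m); r,P=rect(c,m,.078);print(n,'bar',m.sum(),np.array(r[0]),r[1:])
    # guard edge profile along box y through several box x: print gray
    print('hsv strip sample',hsv[205,212] if n=='top' else '')
E
```

```text
top strip [163 169  67  13 329] [559.3 256.7] [178.9  14.8] 85.93
[[546.0, 168.0], [560.0, 167.0], [573.0, 345.0], [558.0, 346.0]]
top strip [150 231  90  15 495] [392.8 241.2] [232.8  14.8] 86.06
[[377.0, 126.0], [392.0, 125.0], [408.0, 357.0], [393.0, 358.0]]
top bar 78 [475.11807251 241.80828857] ((8.189413070678711, 66.09315490722656), 86.74048614501953)
hsv strip sample [ 30   7 110]
side strip [309 126   7  27 115] [560.8 255.4] [176.8  13.4] 85.93
[[548.0, 168.0], [561.0, 167.0], [574.0, 343.0], [560.0, 344.0]]
side strip [251 127   9  36 169] [394.  235.5] [227.4  14.2] 86.08
[[379.0, 123.0], [393.0, 122.0], [409.0, 348.0], [395.0, 349.0]]
side bar 138 [475.35717773 219.08790588] ((32.81887435913086, 63.55855178833008), 85.43231964111328)
hsv strip sample
```

```bash
cat >> h.py <<'E'
yaw=np.radians(-4.0); O=np.array([.4743,.2120])
Bx=np.array([np.cos(yaw),np.sin(yaw)]); By=np.array([-np.sin(yaw),np.cos(yaw)])
def box(x,y): return O+Bx*x/1000+By*y/1000
def st():
    s=arm.read_state(); M=rot(s['tool_rot']); h=np.degrees(np.arctan2(M[1,0],M[0,0]))
    b=s['position'][:2]-O; print('t',round(s['time'],2),'pos',s['position'].round(4),'tip z',round(s['position'][2]-arm.tips_ahead,4),'head',h.round(2),'F',s['wrist_force'].round(1),'gap',round(s['finger_gap'],4),'gf',round(s['grasp_force'],1),'box',(b@Bx*1000).round(1),(b@By*1000).round(1),'tilt',M[:2,2].round(4),'q',s['q'].round(2)); return s,h
def plan(xy,tipz,head,n=None):
    s,h=st(); p=s['position'].copy(); T=np.array([*xy,tipz+arm.tips_ahead]); dh=(head-h+180)%360-180
    if n is None: n=int(np.ceil(max(abs(dh)/5.8,np.linalg.norm(T-p)/.037,1)))
    print('n',n,'dh',dh)
    for i in range(n):
        a=np.radians(h+dh*i/n); d=(T-p)/n
        print([round(float(v),3) for v in ((d[0]*np.cos(a)+d[1]*np.sin(a))/.04,(d[0]*np.sin(a)-d[1]*np.cos(a))/.04,-d[2]/.04,-dh/n/6)])
E
python3 -c "
from h import *
print(box(-50,-28)); plan(box(-50,-28),.17,86)"
```

```text
[0.42246862 0.18755603]
t 0.1 pos [ 0.1599 -0.6035  0.2551] tip z 0.2301 head 14.83 F [0.4 0.2 0.1] gap 0.0853 gf 0.0 box -256.8 -835.4 tilt [-0.0003  0.0022] q [-1.42  0.22  1.61 -0.    1.31 -0.11]
n 23 dh 71.17117509482321
[0.496, -0.758, 0.065, -0.516]
[0.536, -0.73, 0.065, -0.516]
[0.575, -0.7, 0.065, -0.516]
[0.612, -0.668, 0.065, -0.516]
[0.647, -0.634, 0.065, -0.516]
[0.68, -0.598, 0.065, -0.516]
[0.712, -0.561, 0.065, -0.516]
[0.741, -0.522, 0.065, -0.516]
[0.768, -0.481, 0.065, -0.516]
[0.793, -0.439, 0.065, -0.516]
[0.815, -0.395, 0.065, -0.516]
[0.835, -0.351, 0.065, -0.516]
[0.853, -0.305, 0.065, -0.516]
[0.868, -0.259, 0.065, -0.516]
[0.881, -0.211, 0.065, -0.516]
[0.891, -0.163, 0.065, -0.516]
[0.899, -0.115, 0.065, -0.516]
[0.904, -0.066, 0.065, -0.516]
[0.906, -0.018, 0.065, -0.516]
[0.905, 0.031, 0.065, -0.516]
[0.902, 0.08, 0.065, -0.516]
[0.897, 0.129, 0.065, -0.516]
[0.889, 0.177, 0.065, -0.516]
```

>>> play_rows --series '[1,0.5,-0.76,0,-0.52,1,0.54,-0.73,0,-0.52,1,0.58,-0.7,0,-0.52,1,0.61,-0.67,0,-0.52,1,0.65,-0.63,0,-0.52]' --grip_force 60

```text
time: 0.52
position: [0.2175, -0.43, 0.2554]
tool_rot: [-0.001, 0.965, 0.263, 0.0]
wrist_force: [0.9, -0.7, -0.0]
finger_gap: 0.0254
grasp_force: 0.0
```

>>> play_rows --series '[1,0.68,-0.6,0,-0.52,1,0.71,-0.56,0,-0.52,1,0.74,-0.52,0,-0.52,1,0.77,-0.48,0,-0.52,1,0.79,-0.44,0,-0.52]'

```text
time: 0.93
position: [0.2738, -0.258, 0.2558]
tool_rot: [-0.0, 0.92, 0.392, 0.0]
wrist_force: [-0.2, -0.2, 0.1]
finger_gap: 0.0002
grasp_force: 0.0
```

>>> play_rows --series '[1,0.82,-0.4,0,-0.52,1,0.84,-0.35,0,-0.52,1,0.85,-0.3,0,-0.52,1,0.87,-0.26,0,-0.52,1,0.88,-0.21,0,-0.52]'

```text
time: 1.35
position: [0.3301, -0.0857, 0.2561]
tool_rot: [0.0, 0.858, 0.513, 0.0]
wrist_force: [0.9, -0.3, 0.2]
finger_gap: 0.0001
grasp_force: 0.0
```

>>> play_rows --series '[1,0.89,-0.16,0,-0.52,1,0.9,-0.12,0,-0.52,1,0.9,-0.07,0,-0.52,1,0.9,-0.02,0,-0.52,1,0.9,0.03,0,-0.52]'

```text
time: 1.77
position: [0.3853, 0.0865, 0.2561]
tool_rot: [0.0, 0.78, 0.625, 0.0]
wrist_force: [0.8, -0.6, -0.7]
finger_gap: -0.0002
grasp_force: 0.0
```

>>> play_rows --series '[1,0.9,0.08,0.5,-0.52,1,0.9,0.13,0.5,-0.52,1,0.89,0.18,0.5,-0.52,1,0,0,0.4,0,1,0,0,0,0]'

```text
time: 2.18
position: [0.4159, 0.1889, 0.1759]
tool_rot: [-0.002, 0.727, 0.687, -0.004]
wrist_force: [-1.3, -0.6, 0.0]
finger_gap: -0.0
grasp_force: 0.0
```

```bash
python3 -c "
from h import *
plan(box(-50,-28),.10,86)"
```

```text
t 2.18 pos [0.4159 0.1889 0.1759] tip z 0.1509 head 86.8 F [-1.3 -0.6  0. ] gap -0.0 gf 0.0 box -56.7 -27.2 tilt [-0.0089 -0.0025] q [ 0.27 -0.05  2.06 -0.    1.14  0.33]
n 2 dh -0.7994368715346809
[-0.012, 0.083, 0.637, 0.067]
[-0.011, 0.084, 0.637, 0.067]
```

>>> play_rows --series '[1,0,0.1,0.55,0.07,1,0,0.07,0.55,0.07,1,0,0,0.2,0,1,0,0,0,0,1,0,0,0,0]'

```text
time: 2.6
position: [0.4256, 0.187, 0.1287]
tool_rot: [-0.0, 0.733, 0.68, -0.0]
wrist_force: [-0.2, -0.1, 0.5]
finger_gap: -0.0002
grasp_force: 0.0
```

```bash
python3 -c "
from h import *
st()
for n in('top','side'): c=cam(n)
t=load('top');s=load('side')
a=cv2.resize(t['pixels'][160:255,140:265],None,fx=4,fy=4,interpolation=cv2.INTER_CUBIC)
c=cv2.resize(s['pixels'][85:190,235:335],None,fx=3,fy=3,interpolation=cv2.INTER_CUBIC)
img=np.zeros((400,800,3),np.uint8);img[:380,:500]=a;img[:315,500:]=c
cv2.imwrite('pics/c.png',img[:,:,::-1])"
```

```text
t 2.6 pos [0.4256 0.187  0.1287] tip z 0.1037 head 85.69 F [-0.2 -0.1  0.5] gap -0.0002 gf 0.0 box -46.8 -28.3 tilt [-0.0006 -0.0002] q [ 0.26  0.03  2.08 -0.    1.03  0.34]
```

View pics/c.png

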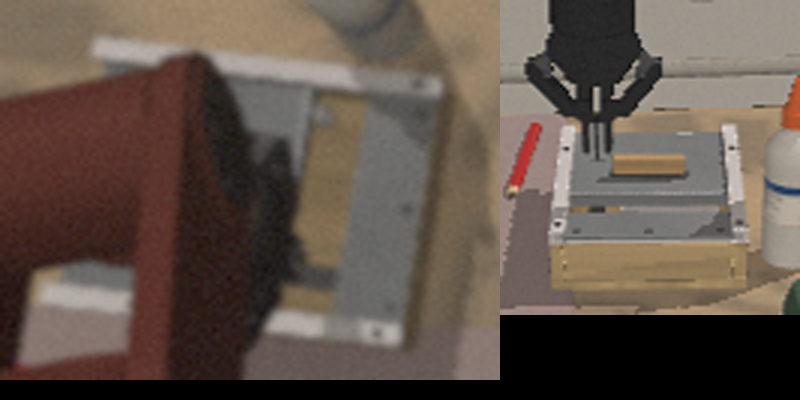

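>>> play_rows --series '[1,0,-0.07,0.5,0,1,0,0,0.5,0,1,0,0,0.35,0,1,0,0,0.1,0,1,0,0,0,0]'

```text
time: 3.12
position: [0.4228, 0.1877, 0.0703]
tool_rot: [-0.0, 0.733, 0.68, -0.0]
wrist_force: [-0.0, 0.4, 0.1]
finger_gap: 0.0
grasp_force: 0.0
```

>>> play_rows --series '[1,0,0,0.1,0,1,0,0,0.05,0,1,0,0,0,0]'

```text
time: 3.37
position: [0.4237, 0.188, 0.065]
tool_rot: [0.0, 0.733, 0.68, 0.001]
wrist_force: [-0.2, 0.0, 0.5]
finger_gap: 0.0002
grasp_force: 0.0
```

```bash
python3 -c "
from h import *
st()"
```

```text
t 3.37 pos [0.4237 0.188  0.065 ] tip z 0.04 head 85.75 F [-0.2  0.   0.5] gap 0.0002 gf 0.0 box -48.8 -27.5 tilt [0.0014 0.0004] q [ 0.27  0.14  2.11 -0.    0.89  0.34]
```

Tip height is 40 mm with no contact yet. I'll press about 8 mm more.

>>> play_rows --series '[1,0,0,0.07,0,1,0,0,0.06,0,1,0,0,0,0]'

```text
time: 3.62
position: [0.4241, 0.1873, 0.0599]
tool_rot: [0.001, 0.733, 0.681, 0.0]
wrist_force: [-0.2, -4.0, 6.5]
finger_gap: -0.0
grasp_force: 3.1
```

>>> play_rows --series '[1,0,0,0.04,0,1,0,0,0,0]'

```text
time: 3.78
position: [0.4241, 0.1872, 0.0586]
tool_rot: [0.001, 0.732, 0.681, -0.0]
wrist_force: [-1.4, -3.8, 8.1]
finger_gap: 0.0
grasp_force: 3.9
```

```bash
python3 -c "
from h import *
st()"
```

```text
t 3.78 pos [0.4241 0.1872 0.0586] tip z 0.0336 head 85.81 F [-1.4 -3.8  8.1] gap 0.0 gf 3.9 box -48.4 -28.3 tilt [ 0.0015 -0.0018] q [ 0.27  0.16  2.11 -0.    0.87  0.34]
```

>>> play_rows --series '[1,0.1,0,0.02,0,1,0.1,0,0.02,0,1,0.1,0,0.02,0,1,0.1,0,0.02,0,1,0,0,0,0]'

```text
time: 4.2
position: [0.4257, 0.2036, 0.0555]
tool_rot: [0.001, 0.732, 0.681, 0.0]
wrist_force: [0.3, -3.9, 6.0]
finger_gap: -0.0004
grasp_force: 2.8
```

```bash
python3 -c "
from h import *
st()"
```

```text
t 4.2 pos [0.4257 0.2036 0.0555] tip z 0.0305 head 85.82 F [ 0.3 -3.9  6. ] gap -0.0004 gf 2.8 box -47.9 -11.7 tilt [ 0.0024 -0.0013] q [ 0.3   0.18  2.1  -0.    0.87  0.37]
```

>>> play_rows --series '[1,0.06,0,0.01,0,1,0,0,0,0,1,-0.02,0,-0.25,0,1,0,0,-0.3,0,1,0,0,0,0]'

```text
time: 4.62
position: [0.426, 0.2061, 0.0782]
tool_rot: [0.001, 0.733, 0.68, 0.002]
wrist_force: [1.1, -0.6, 2.9]
finger_gap: 0.0002
grasp_force: 1.1
```

```bash
python3 -c "
from h import *
st()"
```

```text
t 4.62 pos [0.426  0.2061 0.0782] tip z 0.0532 head 85.73 F [ 1.1 -0.6  2.9] gap 0.0002 gf 1.1 box -47.7 -9.3 tilt [0.004  0.0018] q [0.3  0.13 2.09 0.   0.91 0.38]
```

>>> play_rows --series '[1,-0.04,0.6,0,0,1,0,0.6,0,0,1,0,0,0.18,0,1,0.2,0,0,0,1,0.3,0,0,0]'

```text
time: 5.03
position: [0.4727, 0.2193, 0.0677]
tool_rot: [0.0, 0.733, 0.68, -0.001]
wrist_force: [1.2, -2.4, -1.9]
finger_gap: 0.0002
grasp_force: 1.1
```

>>> play_rows --series '[1,0.3,0,0,0,1,0.3,0,0,0,1,0.3,0,0,0,1,0.25,0,0,0,1,0,0,0,0]'

```text
time: 5.45
position: [0.4765, 0.2688, 0.0688]
tool_rot: [-0.001, 0.732, 0.681, 0.001]
wrist_force: [0.0, -0.3, 1.4]
finger_gap: 0.0001
grasp_force: 0.0
```

```bash
python3 -c "
from h import *
st()"
```

```text
t 5.45 pos [0.4765 0.2688 0.0688] tip z 0.0438 head 85.86 F [ 0.  -0.3  1.4] gap 0.0001 gf 0.0 box -1.8 56.8 tilt [-0.0001  0.0016] q [0.38 0.29 1.92 0.   0.93 0.46]
```

>>> play_rows --series '[1,0.08,0,0,0,1,0.08,0,0,0,1,0.06,0,0,0,1,0.05,0,0,0,1,0,0,0,0]'

```text
time: 5.87
position: [0.4778, 0.277, 0.0687]
tool_rot: [-0.0, 0.733, 0.68, 0.0]
wrist_force: [-0.1, -0.1, 0.6]
finger_gap: 0.0001
grasp_force: 0.2
```

```bash
python3 -c "
from h import *
st()"
```

```text
t 5.87 pos [0.4778 0.277  0.0687] tip z 0.0437 head 85.73 F [-0.1 -0.1  0.6] gap 0.0001 gf 0.2 box -1.1 65.1 tilt [-0.      0.0004] q [0.4  0.3  1.9  0.   0.94 0.47]
```

>>> play_rows --series '[1,0.06,0,0,0,1,0.04,0,0,0,1,0,0,0,0]'

```text
time: 6.12
position: [0.4781, 0.2808, 0.0687]
tool_rot: [0.0, 0.733, 0.68, -0.0]
wrist_force: [-1.4, -1.3, 0.2]
finger_gap: 0.0001
grasp_force: 0.7
```

>>> play_rows --series '[1,-0.1,0,-0.3,0,1,-0.1,0,-0.8,0,1,-0.1,0,-1,0,1,0,0,-1,0,1,0,0,-0.8,0]'

```text
time: 6.53
position: [0.4783, 0.2691, 0.2291]
tool_rot: [0.001, 0.733, 0.68, 0.002]
wrist_force: [1.4, 0.4, 0.1]
finger_gap: -0.0001
grasp_force: 0.0
```

```bash
python3 -c "
from h import *
i=np.array([.4932,-.3955]); u=np.array([np.cos(np.radians(47.8)),np.sin(np.radians(47.8))])
plan(i-u*.006,.20,47.7)"
```

```text
t 6.53 pos [0.4783 0.2691 0.2291] tip z 0.2041 head 85.71 F [1.4 0.4 0.1] gap -0.0001 gf 0.0 box 0.0 57.2 tilt [0.0045 0.0024] q [0.38 0.08 1.82 0.   1.24 0.46]
n 19 dh -38.01462411758149
[-0.877, 0.08, 0.005, 0.333]
[-0.873, 0.111, 0.005, 0.333]
[-0.869, 0.141, 0.005, 0.333]
[-0.864, 0.171, 0.005, 0.333]
[-0.857, 0.201, 0.005, 0.333]
[-0.85, 0.231, 0.005, 0.333]
[-0.841, 0.261, 0.005, 0.333]
[-0.831, 0.29, 0.005, 0.333]
[-0.821, 0.319, 0.005, 0.333]
[-0.809, 0.347, 0.005, 0.333]
[-0.796, 0.375, 0.005, 0.333]
[-0.783, 0.403, 0.005, 0.333]
[-0.768, 0.43, 0.005, 0.333]
[-0.753, 0.456, 0.005, 0.333]
[-0.736, 0.482, 0.005, 0.333]
[-0.719, 0.508, 0.005, 0.333]
[-0.701, 0.533, 0.005, 0.333]
[-0.682, 0.557, 0.005, 0.333]
[-0.662, 0.58, 0.005, 0.333]
```

>>> play_rows --series '[1,-0.88,0.08,0,0.33,1,-0.87,0.11,0,0.33,1,-0.87,0.14,0,0.33,1,-0.86,0.17,0,0.33,1,-0.86,0.2,0,0.33]'

```text
time: 6.95
position: [0.4804, 0.0915, 0.2263]
tool_rot: [0.001, 0.789, 0.614, 0.002]
wrist_force: [0.6, -0.1, 0.3]
finger_gap: -0.0001
grasp_force: 0.0
```

>>> play_rows --series '[1,-0.85,0.23,0,0.33,1,-0.84,0.26,0,0.33,1,-0.83,0.29,0,0.33,1,-0.82,0.32,0,0.33,1,-0.81,0.35,0,0.33]'

```text
time: 7.37
position: [0.4839, -0.0851, 0.2262]
tool_rot: [0.001, 0.839, 0.543, 0.001]
wrist_force: [0.6, 0.0, 1.0]
finger_gap: 0.0001
grasp_force: 0.0
```

>>> play_rows --series '[-0.35,-0.8,0.38,0,0.33,-0.35,-0.78,0.4,0,0.33,-0.35,-0.77,0.43,0,0.33,-0.35,-0.75,0.46,0,0.33,-0.35,-0.74,0.48,0,0.33]'

```text
time: 7.78
position: [0.4876, -0.2616, 0.2262]
tool_rot: [0.001, 0.883, 0.469, 0.001]
wrist_force: [1.2, 0.7, -0.2]
finger_gap: 0.0577
grasp_force: 0.0
```

>>> play_rows --series '[-0.35,-0.72,0.5,0,0.33,-0.35,-0.7,0.53,0,0.33,-0.35,-0.68,0.56,0.5,0.33,-0.35,-0.66,0.58,0.5,0.33,-0.35,0,0,0.5,0]'

```text
time: 8.2
position: [0.491, -0.4076, 0.1667]
tool_rot: [0.005, 0.914, 0.405, 0.001]
wrist_force: [-1.0, 0.7, 0.1]
finger_gap: 0.0578
grasp_force: 0.0
```

>>> play_rows --series '[-0.35,0,0,0.5,0,-0.35,0,0,0.3,0,-0.35,0,0,0,0]'

```text
time: 8.45
position: [0.4887, -0.3985, 0.1296]
tool_rot: [-0.003, 0.913, 0.407, -0.001]
wrist_force: [-1.2, 0.8, -0.4]
finger_gap: 0.0576
grasp_force: 0.0
```

```bash
python3 -c "
from h import *
i=np.array([.4932,-.3955]); u=np.array([np.cos(np.radians(47.8)),np.sin(np.radians(47.8))])
plan(i-u*.006,.06,47.7)
for n in('top','side'): c=cam(n)
t=load('top');s=load('side')
a=cv2.resize(t['pixels'][165:255,140:260],None,fx=3,fy=3,interpolation=cv2.INTER_CUBIC)
b=cv2.resize(t['pixels'][170:270,370:490],None,fx=3,fy=3,interpolation=cv2.INTER_CUBIC)
c=cv2.resize(s['pixels'][200:340,235:375],None,fx=3,fy=3,interpolation=cv2.INTER_CUBIC)
img=np.zeros((600,800,3),np.uint8);img[:270,:360]=a;img[300:600,:360]=b;img[:420,370:790]=c
cv2.imwrite('pics/d.png',img[:,:,::-1])
hsv=cv2.cvtColor(t['pixels'],cv2.COLOR_RGB2HSV).astype(int);W=cloud(t);x,y,z=np.moveaxis(W,-1,0)
m=(z>.05)&(z<.09)&(hsv[...,1]>85)&(hsv[...,2]>100)&(abs(x-.48)<.06)&(y>.25)&(y<.40);m=big(m);r,P=rect(t,m,.078);d=np.array(r[0])/1000-O;print('bar',m.sum(),r,'g',d@By*1000+7)
"
```

```text
t 8.45 pos [ 0.4887 -0.3985  0.1296] tip z 0.1046 head 48.1 F [-1.2  0.8 -0.4] gap 0.0576 gf 0.0 box 57.0 -608.0 tilt [-0.0038  0.0044] q [-0.8   0.36  1.69  0.    1.1  -0.06]
n 2 dh -0.3955703878478687
[-0.01, 0.016, 0.558, 0.033]
[-0.01, 0.016, 0.558, 0.033]
bar 90 ((481.3310852050781, 328.8365478515625), (9.279449462890625, 66.25360107421875), 86.33714294433594) g 124.04240360368122
```

View pics/d.png

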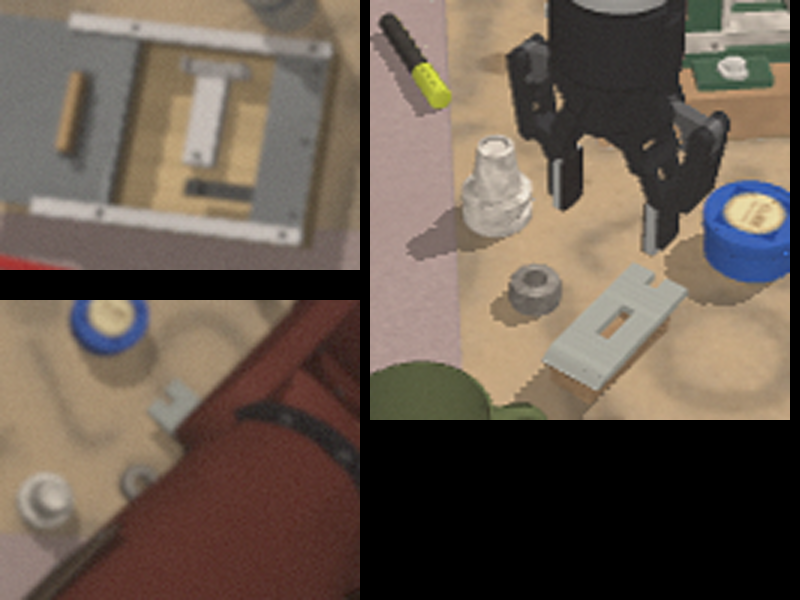

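```bash
python3 -c "
from h import *
t=load('top');s=load('side')
i=np.array([.4932,-.3955]); a=np.radians(47.8);u=np.array([np.cos(a),np.sin(a)]);v=np.array([-u[1],u[0]])
for c,uv in((t,[(416.75,230.75)]),(s,[(235+166/3,200+278/3)])):
    p=plane(c,.018,uv)[0]; d=p[:2]-i; print('nut',p.round(4),(d@u*1000).round(1),(d@v*1000).round(1))
b=plane(t,.030,[(140+205/3,165+120/3)]);print('bed mid?',b)
hsv=cv2.cvtColor(s['pixels'],cv2.COLOR_RGB2HSV).astype(int);W=cloud(s);x,y,z=np.moveaxis(W,-1,0)
m=big((x>.42)&(x<.57)&(y<-.32)&(y>-.47)&(z>.024)&(z<.032)&(hsv[...,1]<50));print(rect(s,m,.028)[0],np.nanmedian(W[m],0))
plan(i-u*.006,.04,47.7,3)
# bed
hsv=cv2.cvtColor(t['pixels'],cv2.COLOR_RGB2HSV).astype(int);W=cloud(t);x,y,z=np.moveaxis(W,-1,0)
m=big((x>.42)&(x<.55)&(y>.18)&(y<.29)&(hsv[...,1]<45)&(hsv[...,2]>110));r,P=rect(t,m,.030)
for q in cv2.boxPoints(r): d=q/1000-O; print((d@Bx*1000).round(1),(d@By*1000).round(1))
"
```

```text
nut [ 0.4455 -0.3419  0.018 ] 7.6 71.3
nut [ 0.4498 -0.344   0.018 ] 9.0 66.8
bed mid? [[0.48580493 0.22521838 0.03      ]]
((495.3675842285156, -398.4423828125), (102.2365951538086, 43.14833068847656), 48.33500289916992) [ 0.49383934 -0.39879521  0.02706257]
t 8.55 pos [ 0.4907 -0.3997  0.1332] tip z 0.1082 head 48.15 F [ 1.  -0.1  0.4] gap 0.0575 gf 0.0 box 59.0 -609.1 tilt [ 0.0004 -0.0001] q [-0.79  0.36  1.68  0.    1.1  -0.06]
n 3 dh -0.4460917893413523
[-0.01, -0.008, 0.568, 0.025]
[-0.01, -0.008, 0.568, 0.025]
[-0.01, -0.008, 0.568, 0.025]
-29.9 -16.8
66.6 -15.5
65.8 46.1
-30.7 44.9
```

>>> play_rows --series '[-0.35,0,0,0.6,0,-0.35,0,0,0.6,0,-0.35,0,0,0.6,0,-0.35,0,0,0.4,0,-0.35,0,0,0.2,0]'

```text
time: 8.97
position: [0.4906, -0.3993, 0.0363]
tool_rot: [-0.0, 0.913, 0.408, -0.0]
wrist_force: [0.1, 0.6, 0.0]
finger_gap: 0.0576
grasp_force: 0.0
```

>>> play_rows --series '[-0.35,0,0,0,0,1,0,0,0,0,1,0,0,0,0,1,0,0,0,0,1,0,0,0,0]' --grip_force 80

```text
time: 9.38
position: [0.492, -0.4012, 0.0393]
tool_rot: [0.002, 0.913, 0.408, 0.001]
wrist_force: [0.5, 0.6, 6.4]
finger_gap: 0.0395
grasp_force: 81.2
```

```bash
python3 -c "
from h import *
st()"
```

```text
t 9.38 pos [ 0.492  -0.4012  0.0393] tip z 0.0143 head 48.13 F [0.5 0.6 6.4] gap 0.0395 gf 81.2 box 60.4 -610.5 tilt [ 0.0032 -0.0028] q [-0.79  0.49  1.71  0.    0.94 -0.06]
```

>>> play_rows --series '[1,0,0,-0.2,0,1,0,0,-0.6,0,1,0,0,-0.9,0,1,0,0,-0.9,0,1,0,0,-0.4,0]'

```text
time: 9.8
position: [0.4922, -0.4018, 0.1622]
tool_rot: [0.004, 0.913, 0.408, 0.001]
wrist_force: [0.7, -2.1, 0.1]
finger_gap: 0.0394
grasp_force: 81.2
```

>>> play_rows --series '[1,0,0,0,0,1,0,0,0,0]'

```text
time: 9.97
position: [0.4908, -0.4004, 0.1579]
tool_rot: [0.001, 0.913, 0.408, 0.0]
wrist_force: [0.6, 1.1, -3.2]
finger_gap: 0.039
grasp_force: 81.2
```

```bash
python3 -c "
from h import *
st()
s=cam('side');c=cv2.resize(s['pixels'][180:330,235:385],None,fx=3,fy=3,interpolation=cv2.INTER_CUBIC)
cv2.imwrite('pics/e.png',c[:,:,::-1])"
```

```text
t 9.97 pos [ 0.4908 -0.4004  0.1579] tip z 0.1329 head 48.13 F [ 0.6  1.1 -3.2] gap 0.039 gf 81.2 box 59.2 -609.7 tilt [ 0.0017 -0.0019] q [-0.79  0.33  1.67 -0.    1.14 -0.06]
```

View pics/e.png

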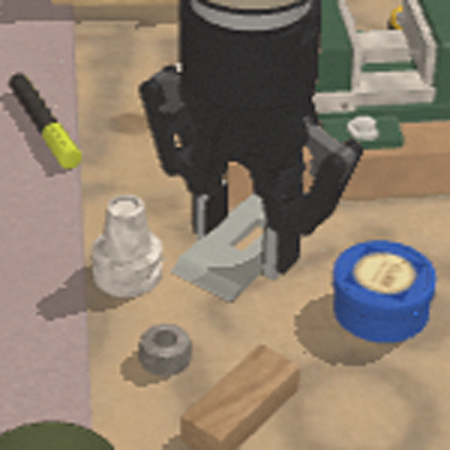

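```bash
python3 -c "
from h import *
print('bottle',plane(load('side'),0.0,[(333,171)]))
plan(box(26.7,15),.20,176,25)"
```

```text
bottle [[0.61194282 0.16179992 0.        ]]
t 10.02 pos [ 0.4897 -0.3992  0.1556] tip z 0.1306 head 48.12 F [-0.3 -0.1 -2.4] gap 0.0398 gf 81.2 box 58.0 -608.7 tilt [-0.0014  0.0013] q [-0.79  0.33  1.67 -0.    1.14 -0.06]
n 25 dh 127.87697463632935
[0.473, -0.408, -0.069, -0.853]
[0.508, -0.364, -0.069, -0.853]
[0.538, -0.317, -0.069, -0.853]
[0.564, -0.268, -0.069, -0.853]
[0.586, -0.217, -0.069, -0.853]
[0.603, -0.163, -0.069, -0.853]
[0.615, -0.109, -0.069, -0.853]
[0.622, -0.054, -0.069, -0.853]
[0.624, 0.002, -0.069, -0.853]
[0.622, 0.058, -0.069, -0.853]
[0.614, 0.113, -0.069, -0.853]
[0.602, 0.167, -0.069, -0.853]
[0.584, 0.22, -0.069, -0.853]
[0.562, 0.271, -0.069, -0.853]
[0.536, 0.32, -0.069, -0.853]
[0.505, 0.367, -0.069, -0.853]
[0.471, 0.41, -0.069, -0.853]
[0.432, 0.451, -0.069, -0.853]
[0.39, 0.488, -0.069, -0.853]
[0.345, 0.52, -0.069, -0.853]
[0.297, 0.549, -0.069, -0.853]
[0.247, 0.573, -0.069, -0.853]
[0.195, 0.593, -0.069, -0.853]
[0.142, 0.608, -0.069, -0.853]
[0.087, 0.618, -0.069, -0.853]
```

>>> play_rows --series '[1,0.47,-0.41,-0.35,-0.85,1,0.51,-0.36,-0.35,-0.85,1,0.54,-0.32,-0.35,-0.85,1,0.56,-0.27,-0.35,-0.85,1,0.59,-0.22,-0.35,-0.85]'

```text
time: 10.43
position: [0.4908, -0.2726, 0.2233]
tool_rot: [-0.003, 0.799, 0.601, -0.001]
wrist_force: [0.8, -0.0, -2.5]
finger_gap: 0.0392
grasp_force: 81.3
```

>>> play_rows --series '[1,0.6,-0.16,0,-0.85,1,0.62,-0.11,0,-0.85,1,0.62,-0.05,0,-0.85,1,0.62,0,0,-0.85,1,0.62,0.06,0,-0.85]'

```text
time: 10.85
position: [0.4936, -0.1483, 0.2231]
tool_rot: [-0.003, 0.647, 0.762, -0.001]
wrist_force: [0.3, 0.0, -3.1]
finger_gap: 0.0395
grasp_force: 81.3
```

>>> play_rows --series '[1,0.61,0.11,0,-0.85,1,0.6,0.17,0,-0.85,1,0.58,0.22,0,-0.85,1,0.56,0.27,0,-0.85,1,0.54,0.32,0,-0.85]'

```text
time: 11.27
position: [0.4963, -0.0243, 0.2232]
tool_rot: [-0.003, 0.463, 0.886, -0.001]
wrist_force: [0.7, 0.5, -2.0]
finger_gap: 0.0394
grasp_force: 81.3
```

>>> play_rows --series '[1,0.5,0.37,0,-0.85,1,0.47,0.41,0,-0.85,1,0.43,0.45,0,-0.85,1,0.39,0.49,0,-0.85,1,0.35,0.52,0,-0.85]'

```text
time: 11.68
position: [0.4995, 0.1001, 0.2232]
tool_rot: [-0.003, 0.256, 0.967, -0.001]
wrist_force: [0.7, 0.2, -1.9]
finger_gap: 0.0393
grasp_force: 81.3
```

>>> play_rows --series '[1,0.3,0.55,0,-0.85,1,0.25,0.57,0,-0.85,1,0.2,0.59,0,-0.85,1,0.14,0.61,0,-0.85,1,0.09,0.62,0,-0.85]'

```text
time: 12.1
position: [0.5022, 0.2245, 0.2229]
tool_rot: [-0.003, 0.036, 0.999, -0.001]
wrist_force: [0.9, 0.5, -2.5]
finger_gap: 0.0398
grasp_force: 81.3
```

>>> play_rows --series '[1,0,0,0.3,0,1,0,0,0,0,1,0,0,0,0]'

```text
time: 12.35
position: [0.502, 0.223, 0.211]
tool_rot: [-0.004, 0.038, 0.999, -0.002]
wrist_force: [0.6, -0.3, -1.4]
finger_gap: 0.0393
grasp_force: 81.3
```

```bash
python3 -c "
from h import *
plan(box(26.7,15),.10,176)"
```

```text
t 12.35 pos [0.502 0.223 0.211] tip z 0.186 head 175.61 F [ 0.6 -0.3 -1.4] gap 0.0393 gf 81.3 box 26.9 12.9 tilt [-0.0072 -0.0028] q [ 0.29  0.11  1.83 -0.    1.21 -1.2 ]
n 3 dh 0.3855725271346273
[0.002, 0.018, 0.716, -0.021]
[0.001, 0.018, 0.716, -0.021]
[0.001, 0.018, 0.716, -0.021]
```

>>> play_rows --series '[1,0,0.02,0.7,-0.02,1,0,0.02,0.7,-0.02,1,0,0.01,0.7,-0.02,1,0,0,0.5,0,1,0,0,0.15,0]'

```text
time: 12.77
position: [0.5009, 0.2235, 0.0998]
tool_rot: [-0.005, 0.036, 0.999, -0.002]
wrist_force: [-0.9, -0.0, -2.8]
finger_gap: 0.0398
grasp_force: 81.3
```

>>> play_rows --series '[1,0,0,0,0,1,0,0,0,0]'

```text
time: 12.93
position: [0.5049, 0.2253, 0.105]
tool_rot: [-0.0, 0.036, 0.999, -0.0]
wrist_force: [0.7, 0.3, -1.5]
finger_gap: 0.0394
grasp_force: 81.3
```

```bash
python3 -c "
from h import *
st()
for n in('top','side'): c=cam(n)
t=load('top');s=load('side')
a=cv2.resize(t['pixels'][165:255,150:260],None,fx=5,fy=5,interpolation=cv2.INTER_CUBIC)
c=cv2.resize(s['pixels'][90:190,240:330],None,fx=5,fy=5,interpolation=cv2.INTER_CUBIC)
img=np.zeros((600,800,3),np.uint8);img[:450,:400]=a[:,150:];img[:500,400:]=c[:,:400]
cv2.imwrite('pics/f.png',img[:,:,::-1])"
```

```text
t 12.93 pos [0.5049 0.2253 0.105 ] tip z 0.08 head 175.91 F [ 0.7  0.3 -1.5] gap 0.0394 gf 81.3 box 29.6 15.4 tilt [-0.0001 -0.0001] q [ 0.29  0.25  1.89 -0.    1.01 -1.21]
```

View pics/f.png

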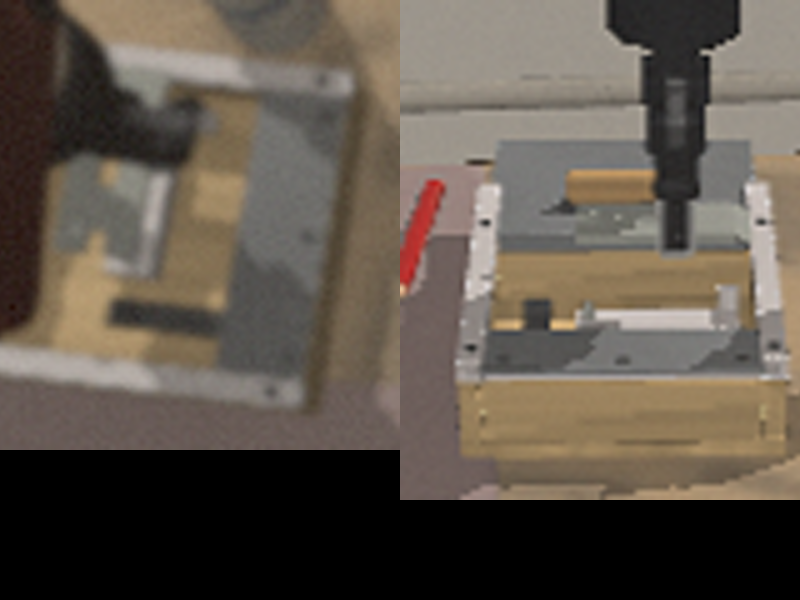

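```bash
python3 -c "
from h import *
for n in('top','side'):
    t=load(n);W=cloud(t);x,y,z=np.moveaxis(W,-1,0);hsv=cv2.cvtColor(t['pixels'],cv2.COLOR_RGB2HSV).astype(int)
    bx=(x-O[0])*Bx[0]+(y-O[1])*Bx[1];by=(x-O[0])*By[0]+(y-O[1])*By[1]
    m=(z>.080)&(z<.105)&(abs(bx-22)<62)&(abs(by-15)<32)&(hsv[...,2]>85)
    if n=='side': m&=(hsv[...,1]<45)
    print(n,m.sum(),np.nanmedian(z[m]))
    r,P=rect(t,m,float(np.nanmedian(z[m])));print(r)
    d=P-O;X=d@Bx*1000;Y=d@By*1000
    print('X',X.min(),X.max())
    for lo in range(-32,80,8):
        k=(X>=lo)&(X<lo+8)
        if k.sum(): print(lo,k.sum(),Y[k].min().round(1),Y[k].max().round(1))
"
```

```text
top 1646 0.09454142600273596
((638.5027465820312, -168.82440185546875), (1023.7980346679688, 502.82769775390625), 81.09120178222656)
X -93.4082292397313 416.9518220910869
-32 28 -774.5 33.2
-24 55 -769.5 34.6
-16 76 -756.9 33.6
-8 67 -729.5 34.5
0 66 -726.8 33.9
8 50 -724.1 34.4
16 38 -833.1 33.3
24 54 -840.5 -316.7
32 83 -843.0 -295.4
40 54 -843.0 -294.8
48 51 -835.4 1.4
56 43 -344.4 15.6
64 30 -9.0 19.6
side 5328 0.09649077094161507
((579.9928588867188, -43.6024169921875), (1228.0390625, 1998.689208984375), 89.91053771972656)
X -914.7936588101387 1078.9936615747927
-32 21 -15.1 340.3
-24 39 -21.6 340.3
-16 31 -21.7 350.0
-8 25 -21.7 293.3
0 24 -21.8 24.6
8 24 -21.9 24.5
16 21 -34.8 24.4
24 10 -375.0 -34.8
32 25 -379.2 -34.9
40 38 -375.3 24.2
48 29 -347.2 24.1
56 24 -355.6 24.1
64 21 -22.5 24.0
72 3 3.7 17.2
```

```bash
python3 -c "
from h import *
for n in('top','side'):
    t=load(n);W=cloud(t);x,y,z=np.moveaxis(W,-1,0);hsv=cv2.cvtColor(t['pixels'],cv2.COLOR_RGB2HSV).astype(int)
    bx=((x-O[0])*Bx[0]+(y-O[1])*Bx[1])*1000;by=((x-O[0])*By[0]+(y-O[1])*By[1])*1000
    m=(z>.082)&(z<.105)&(abs(bx-22)<62)&(abs(by-15)<32)&(hsv[...,2]>80)&(hsv[...,1]<60)
    zz=float(np.nanmedian(z[m]));print(n,m.sum(),zz)
    v,u=np.nonzero(m); P=plane(t,.094,np.stack([u,v],-1))[:,:2]
    d=P-O;X=d@Bx*1000;Y=d@By*1000
    print('X',X.min(),X.max())
    for lo in range(-40,84,6):
        k=(X>=lo)&(X<lo+6)
        if k.sum(): print(lo,k.sum(),Y[k].min().round(1),Y[k].max().round(1))
    k=X<-15; print('notch rows', sorted(set((Y[k&(X<-20)]/3).round().astype(int)*3)))
    for yy in range(-12,40,3):
        k=(abs(Y-yy)<1.5)
        if k.sum(): print('y',yy,'X',X[k].min().round(1),X[k].max().round(1))
"
```

```text
top 353 0.09315618121834024
X -27.938984536593654 71.05299853772846
-28 30 -8.2 33.4
-22 33 -8.8 34.8
-16 39 -8.4 33.3
-10 41 -7.5 34.2
-4 40 -8.6 34.7
2 40 -7.7 34.1
8 33 -8.8 34.6
14 30 -15.5 33.5
20 6 3.1 29.0
50 6 -7.0 1.6
56 18 -8.6 15.8
62 23 -7.7 19.3
68 14 -8.8 19.8
notch rows [np.int64(-9), np.int64(-6), np.int64(-3), np.int64(0), np.int64(3), np.int64(6), np.int64(9), np.int64(21), np.int64(24), np.int64(27), np.int64(30), np.int64(33)]
y -12 X 17.9 17.9
y -9 X -26.7 70.3
y -6 X -27.0 70.0
y -3 X -27.3 69.7
y 0 X -27.6 69.4
y 3 X -27.9 68.7
y 6 X -26.0 71.1
y 9 X -23.5 70.7
y 12 X -13.7 70.4
y 15 X -14.0 70.1
y 18 X -19.7 69.8
y 21 X -25.0 69.5
y 24 X -25.6 21.3
y 27 X -25.9 21.0
y 30 X -26.2 20.7
y 33 X -26.5 17.5
y 36 X -16.4 9.6
side 240 0.09268349876773502
X -25.01894994829787 72.86055399056126
-28 10 -16.3 30.2
-22 19 -16.4 30.1
-16 19 -16.5 30.1
-10 16 -16.5 30.0
-4 16 -16.6 30.0
2 16 -16.6 29.9
8 16 -16.7 29.9
14 16 -16.7 29.8
20 13 -29.6 9.5
26 4 -36.0 -29.7
32 3 -36.1 -29.7
38 12 -29.8 16.0
44 18 -17.0 29.6
50 16 -17.1 29.5
56 16 -17.2 29.5
62 16 -17.2 29.4
68 14 -17.3 22.5
notch rows [np.int64(-15), np.int64(-9), np.int64(-3), np.int64(3), np.int64(9), np.int64(18), np.int64(24), np.int64(30)]
y -12 X 46.1 71.5
y -9 X -24.3 43.3
y -3 X -24.4 71.8
y 3 X -24.5 72.1
y 9 X -24.6 72.3
y 15 X -7.6 72.6
y 18 X -24.8 -10.5
y 24 X -24.9 72.9
y 30 X -25.0 67.3
```

```bash
python3 -c "
from h import *
t=load('top');g=cv2.cvtColor(t['pixels'],cv2.COLOR_RGB2GRAY).astype(np.float32);sat=cv2.cvtColor(t['pixels'],cv2.COLOR_RGB2HSV)[...,1].astype(np.float32)
def prof(xs,ys,z):
    Y,X=np.meshgrid(ys,xs); P=np.array([[*box(a,b),z] for a,b in zip(X.ravel(),Y.ravel())]); q=proj(t,P).astype(np.float32)
    f=lambda im: cv2.remap(im,q[:,0].reshape(X.shape),q[:,1].reshape(X.shape),cv2.INTER_LINEAR)
    return f(g),f(sat)
ys=np.arange(-16,20,1.); a,b=prof(np.arange(-24,6,1.),ys,.03);
print('bed sat');print([(int(y),int(v),int(w)) for y,v,w in zip(ys,b[2:26].mean(0),a[2:26].mean(0))])
xs=np.arange(-45,0,1.);a,b=prof(xs,np.arange(2,6,1.),.03); print('bed end');print([(int(x),int(v),int(w)) for x,v,w in zip(xs,b.mean(1),a.mean(1))])
ys=np.arange(-16,44,1.);a,b=prof(np.arange(-12,6,1.),ys,.094);print('iron');print([(int(y),int(v),int(w)) for y,v,w in zip(ys,b.mean(0),a.mean(0))])
ys=np.arange(0,32,1.);a,b=prof(np.arange(-25,-19,1.),ys,.094);print('notch');print([(int(y),int(v),int(w)) for y,v,w in zip(ys,b.mean(0),a.mean(0))])
"
```

```text
bed sat
[(-16, 93, 113), (-15, 92, 113), (-14, 92, 113), (-13, 92, 113), (-12, 92, 113), (-11, 92, 113), (-10, 91, 112), (-9, 91, 112), (-8, 91, 112), (-7, 90, 111), (-6, 88, 110), (-5, 84, 108), (-4, 80, 104), (-3, 72, 100), (-2, 63, 96), (-1, 52, 94), (0, 41, 96), (1, 31, 99), (2, 25, 105), (3, 21, 113), (4, 19, 121), (5, 18, 128), (6, 19, 135), (7, 19, 139), (8, 19, 140), (9, 20, 138), (10, 20, 134), (11, 20, 128), (12, 19, 120), (13, 18, 114), (14, 17, 108), (15, 17, 104), (16, 18, 103), (17, 20, 102), (18, 21, 103), (19, 21, 104)]
bed end
[(-45, 49, 68), (-44, 63, 76), (-43, 76, 83), (-42, 81, 92), (-41, 86, 102), (-40, 89, 110), (-39, 91, 112), (-38, 93, 115), (-37, 93, 115), (-36, 92, 114), (-35, 92, 112), (-34, 88, 111), (-33, 83, 110), (-32, 76, 110), (-31, 63, 108), (-30, 50, 106), (-29, 39, 106), (-28, 32, 107), (-27, 25, 108), (-26, 23, 110), (-25, 23, 111), (-24, 22, 113), (-23, 22, 113), (-22, 22, 113), (-21, 22, 112), (-20, 21, 111), (-19, 19, 110), (-18, 19, 109), (-17, 20, 108), (-16, 22, 107), (-15, 23, 107), (-14, 24, 108), (-13, 25, 109), (-12, 25, 110), (-11, 25,
[... 834 characters left out ...]
, (29, 21, 103), (30, 22, 103), (31, 24, 102), (32, 28, 103), (33, 34, 103), (34, 41, 104), (35, 51, 104), (36, 61, 105), (37, 71, 104), (38, 80, 103), (39, 87, 100), (40, 91, 95), (41, 95, 89), (42, 99, 81), (43, 101, 71)]
notch
[(0, 18, 102), (1, 17, 103), (2, 17, 104), (3, 17, 104), (4, 20, 103), (5, 24, 103), (6, 30, 105), (7, 39, 109), (8, 47, 114), (9, 57, 122), (10, 66, 129), (11, 75, 136), (12, 81, 139), (13, 86, 143), (14, 87, 142), (15, 87, 140), (16, 85, 136), (17, 76, 128), (18, 66, 120), (19, 55, 113), (20, 46, 107), (21, 37, 103), (22, 31, 103), (23, 25, 103), (24, 22, 104), (25, 22, 103), (26, 23, 103), (27, 23, 103), (28, 23, 103), (29, 23, 103), (30, 22, 104), (31, 23, 104)]
```

```bash
python3 -c "
from h import *
s=load('side')
def b(u,v,z):
    p=plane(s,z,[(240+(u-400)/5,90+v/5)])[0][:2]-O; return (p@Bx*1000).round(1),(p@By*1000).round(1)
print('pin',b(588,306,.0405),'cheek near L/R top',b(717,288,.038),b(738,288,.038))
g=cv2.cvtColor(s['pixels'],cv2.COLOR_RGB2GRAY)
for v in (151,152,153,154): print(v,g[v,270:284])
for v in (147,149,151,153): print(v,g[v,298:314])
"
```

```text
pin (np.float64(-18.4), np.float64(7.2)) cheek near L/R top (np.float64(57.4), np.float64(34.5)) (np.float64(69.9), np.float64(34.3))
151 [ 97 122 122 121 117 117 109 135 114 119 118 118 118 117]
152 [ 88 119 122 121 114 175 152 127 124 187 198 199 198 197]
153 [ 97 120 122 118 116 171 134 122 122 186 199 196 197 195]
154 [165 182 178 174 171 176 146 134 133 134 132 133 132 131]
147 [125 124 126 125 123 177 156 146 146 140 128 126  72 197 195 188]
149 [105 104 105 102 101 111 151 161 162 138 114 110  72 174 191 189]
151 [135 134 133 133 117 129 148 159 164 134 109 106  93 150 187 192]
153 [192 190 193 195 147 130 138 139 141 130 113 110  99 121 131 132]
```

>>> play_rows --series '[1,0,0.01,0.4,0,1,0,0,0.4,0,1,0,0,0.25,0,1,0,0,0,0,1,0,0,0,0]'

```text
time: 13.45
position: [0.5047, 0.2263, 0.063]
tool_rot: [-0.0, 0.035, 0.999, -0.0]
wrist_force: [-1.0, -0.3, -2.1]
finger_gap: 0.0393
grasp_force: 81.7
```

```bash
python3 -c "
from h import *
st()"
```

```text
t 13.45 pos [0.5047 0.2263 0.063 ] tip z 0.038 head 175.99 F [-1.  -0.3 -2.1] gap 0.0393 gf 81.7 box 29.3 16.4 tilt [-0.0001 -0.    ] q [ 0.29  0.31  1.9   0.    0.93 -1.21]
```

>>> play_rows --series '[1,0,-0.01,0.08,0,1,0,0,0.08,0,1,0,0,0,0,1,0,0,0,0]'

```text
time: 13.78
position: [0.5047, 0.226, 0.0566]
tool_rot: [0.0, 0.035, 0.999, 0.0]
wrist_force: [0.2, 0.4, -2.3]
finger_gap: 0.0392
grasp_force: 81.8
```

```bash
python3 -c "
from h import *
st()
for n in('top','side'): c=cam(n)
t=load('top');s=load('side')
a=cv2.resize(t['pixels'][165:255,150:260],None,fx=5,fy=5,interpolation=cv2.INTER_CUBIC)
c=cv2.resize(s['pixels'][90:190,240:330],None,fx=5,fy=5,interpolation=cv2.INTER_CUBIC)
img=np.zeros((500,800,3),np.uint8);img[:450,:400]=a[:,150:];img[:500,400:]=c[:,:400]
cv2.imwrite('pics/g.png',img[:,:,::-1])"
```

```text
t 13.78 pos [0.5047 0.226  0.0566] tip z 0.0316 head 175.99 F [ 0.2  0.4 -2.3] gap 0.0392 gf 81.8 box 29.4 16.1 tilt [0.0003 0.0001] q [ 0.29  0.32  1.9   0.    0.91 -1.21]
```

View pics/g.png

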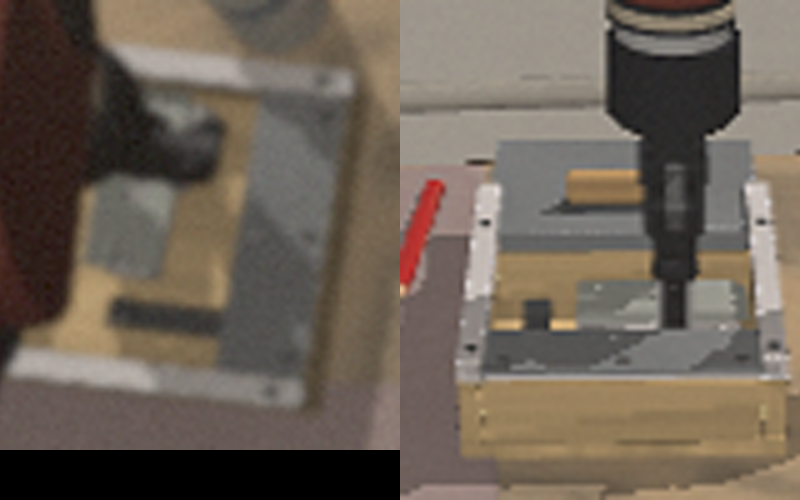

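The iron sits in line over the bed with no contact force, so I'll lower it slowly.

>>> play_rows --series '[1,0,0,0.07,0,1,0,0,0.07,0,1,0,0,0,0,1,0,0,0,0]'

```text
time: 14.22
position: [0.5042, 0.2258, 0.0503]
tool_rot: [-0.0, 0.035, 0.999, -0.0]
wrist_force: [-0.8, 0.0, -1.6]
finger_gap: 0.0396
grasp_force: 81.8
```

```bash
python3 -c "
from h import *
st()"
```

```text
t 14.22 pos [0.5042 0.2258 0.0503] tip z 0.0253 head 175.99 F [-0.8  0.  -1.6] gap 0.0396 gf 81.8 box 28.8 15.9 tilt [-0.0009 -0.0003] q [ 0.29  0.33  1.91 -0.    0.9  -1.21]
```

>>> play_rows --series '[1,0,0,0.04,0,1,0,0,0.03,0,1,0,0,0,0,1,0,0,0,0]'

```text
time: 14.55
position: [0.5045, 0.2259, 0.0478]
tool_rot: [-0.0, 0.035, 0.999, -0.0]
wrist_force: [-0.1, -0.5, -1.0]
finger_gap: 0.0395
grasp_force: 81.8
```

```bash
python3 -c "
from h import *
st()"
```

```text
t 14.55 pos [0.5045 0.2259 0.0478] tip z 0.0228 head 175.99 F [-0.1 -0.5 -1. ] gap 0.0395 gf 81.8 box 29.1 16.0 tilt [-0.0003 -0.0001] q [ 0.29  0.34  1.91 -0.    0.9  -1.21]
```

>>> play_rows --series '[1,0,0,0.03,0,1,0,0,0.02,0,1,0,0,0,0,1,0,0,0,0]'

```text
time: 14.88
position: [0.5048, 0.226, 0.0472]
tool_rot: [-0.0, 0.035, 0.999, -0.0]
wrist_force: [-3.7, -0.1, 7.3]
finger_gap: 0.0398
grasp_force: 82.5
```

```bash
python3 -c "
from h import *
st()"
```

```text
t 14.88 pos [0.5048 0.226  0.0472] tip z 0.0222 head 175.99 F [-3.7 -0.1  7.3] gap 0.0398 gf 82.5 box 29.4 16.1 tilt [-0.0003 -0.0001] q [ 0.29  0.34  1.91  0.    0.9  -1.21]
```

Contact came at bed height. I'll release and lift.

>>> play_rows --series '[0,0,0,0,0,-0.2,0,0,0,0,-0.3,0,0,0,0,-0.3,0,0,-0.2,0,-0.3,0,0,-0.5,0]'

```text
time: 15.3
position: [0.502, 0.2251, 0.0716]
tool_rot: [-0.003, 0.035, 0.999, -0.001]
wrist_force: [0.1, -0.4, -0.2]
finger_gap: 0.0554
grasp_force: 0.0
```

>>> play_rows --series '[-0.3,0,0,-0.9,0,-0.3,0,0,-1,0,-0.3,0,0,-0.8,0,1,-0.4,0.9,-0.2,0,1,-0.4,0.9,0,0]'

```text
time: 15.72
position: [0.5445, 0.2963, 0.1963]
tool_rot: [0.005, 0.036, 0.999, 0.002]
wrist_force: [0.3, 0.6, 0.5]
finger_gap: 0.0323
grasp_force: 0.0
```

>>> play_rows --series '[1,0,0.9,0,0,1,0,0.9,0,0,1,0,0.9,0,0,1,0,0,0,0]'

```text
time: 16.05
position: [0.5488, 0.4094, 0.1906]
tool_rot: [0.001, 0.033, 0.999, 0.002]
wrist_force: [-0.4, -0.7, -0.4]
finger_gap: -0.0003
grasp_force: 0.0
```

```bash
python3 -c "
from h import *
st()
for n in('top','side'): c=cam(n)
t=load('top');s=load('side')
a=cv2.resize(t['pixels'][165:255,150:260],None,fx=5,fy=5,interpolation=cv2.INTER_CUBIC)
c=cv2.resize(s['pixels'][90:190,240:330],None,fx=5,fy=5,interpolation=cv2.INTER_CUBIC)
img=np.zeros((500,800,3),np.uint8);img[:450,:400]=a[:,150:];img[:500,400:]=c[:,:400]
cv2.imwrite('pics/h.png',img[:,:,::-1])"
```

```text
t 16.05 pos [0.5488 0.4094 0.1906] tip z 0.1656 head 176.24 F [-0.4 -0.7 -0.4] gap -0.0003 gf 0.0 box 60.6 202.1 tilt [0.0017 0.0047] q [ 0.54  0.39  1.52  0.    1.23 -0.97]
```

View pics/h.png

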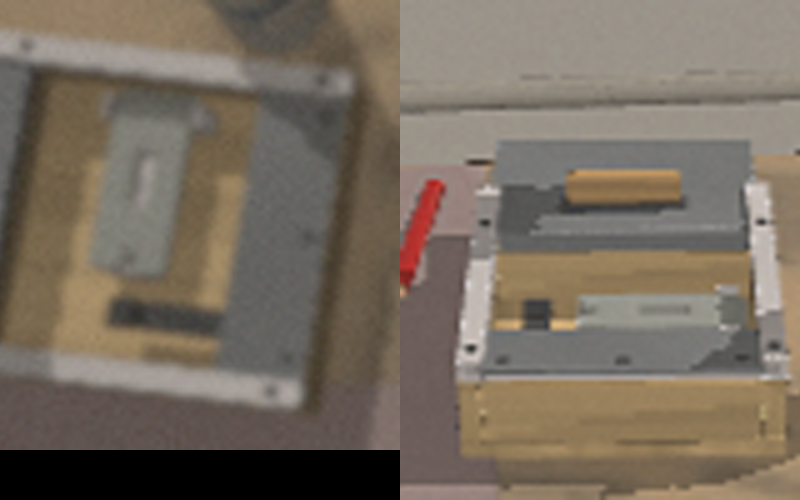

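```bash
python3 -c "
from h import *
t=load('top');s=load('side')
for c in(t,s):
    W=cloud(c);x,y,z=np.moveaxis(W,-1,0)
    bx=((x-O[0])*Bx[0]+(y-O[1])*Bx[1])*1000;by=((x-O[0])*By[0]+(y-O[1])*By[1])*1000
    print([round(float(np.nanmedian(z[(abs(bx-a)<5)&(abs(by-15)<15)]))*1000,1) for a in(-20,-10,0,40,50,60)], [round(float(np.nanmedian(z[(abs(bx-0)<20)&(abs(by-a)<3)]))*1000,1) for a in(3,8,22,27,31)])
hsv=cv2.cvtColor(t['pixels'],cv2.COLOR_RGB2HSV).astype(int);W=cloud(t);x,y,z=np.moveaxis(W,-1,0)
plan(box(0,148),.11,176)"
```

```text
[35.3, 35.9, 36.3, 35.7, 36.0, 36.1] [36.3, 36.3, 36.5, 35.6, 35.6]
[35.0, 34.8, 35.0, 34.8, 34.7, 34.2] [34.2, 35.3, 33.9, 34.7, 34.4]
t 16.15 pos [0.5487 0.4045 0.19  ] tip z 0.165 head 176.13 F [-0.9 -1.5  0.2] gap -0.0 gf 0.0 box 60.8 197.2 tilt [ 0.0001 -0.0004] q [ 0.53  0.39  1.52 -0.    1.23 -0.97]
n 3 dh -0.1326930608231578
[0.508, -0.409, 0.458, 0.007]
[0.507, -0.41, 0.458, 0.007]
[0.507, -0.41, 0.458, 0.007]
```

Depth shows the iron flat, with its top at about 36 mm. Now I'll close the guard.

>>> play_rows --series '[1,0.5,-0.41,0.2,0,1,0.51,-0.41,0.4,0,1,0.51,-0.41,0.5,0,1,0,0,0.4,0,1,0,0,0,0]'

```text
time: 16.57
position: [0.4805, 0.3543, 0.1253]
tool_rot: [-0.004, 0.036, 0.999, -0.003]
wrist_force: [-0.6, -1.4, -0.2]
finger_gap: -0.0001
grasp_force: 0.0
```

```bash
python3 -c "
from h import *
plan(box(0,148),.066,176)"
```

```text
t 16.57 pos [0.4805 0.3543 0.1253] tip z 0.1003 head 175.91 F [-0.6 -1.4 -0.2] gap -0.0001 gf 0.0 box -3.7 142.4 tilt [-0.0087 -0.0055] q [ 0.52  0.31  1.77 -0.    1.08 -0.98]
n 1 dh 0.09385548204488714
[-0.093, 0.14, 0.858, -0.016]
```

>>> play_rows --series '[1,0,0,0.4,0,1,0,0,0.4,0,1,0,0,0.04,0,1,0,0,0,0,1,0,0,0,0]'

```text
time: 16.98
position: [0.4863, 0.3586, 0.0977]
tool_rot: [0.001, 0.035, 0.999, 0.0]
wrist_force: [1.5, 0.4, 1.1]
finger_gap: 0.0001
grasp_force: 0.0
```

```bash
python3 -c "
from h import *
st()"
```

```text
t 16.98 pos [0.4863 0.3586 0.0977] tip z 0.0727 head 175.95 F [1.5 0.4 1.1] gap 0.0001 gf 0.0 box 1.7 147.0 tilt [0.0018 0.0009] q [ 0.52  0.35  1.77 -0.    1.02 -0.98]
```

>>> play_rows --series '[1,0,0,0.2,0,1,0,-0.15,0,0,1,0,-0.2,0,0,1,0,-0.25,0,0,1,0,-0.25,0,0]'

```text
time: 17.4
position: [0.4828, 0.3239, 0.0885]
tool_rot: [0.0, 0.035, 0.999, 0.0]
wrist_force: [1.5, 1.5, -0.8]
finger_gap: 0.0001
grasp_force: 1.0
```

>>> play_rows --series '[1,0,-0.25,0,0,1,0,-0.25,0,0,1,0,-0.25,0,0,1,0,-0.25,0,0,1,0,-0.2,0,0]'

```text
time: 17.82
position: [0.4795, 0.2764, 0.0886]
tool_rot: [0.0, 0.036, 0.999, 0.001]
wrist_force: [0.1, 1.4, 1.0]
finger_gap: 0.0002
grasp_force: 0.0
```

```bash
python3 -c "
from h import *
st()"
```

```text
t 17.82 pos [0.4795 0.2764 0.0886] tip z 0.0636 head 175.91 F [0.1 1.4 1. ] gap 0.0002 gf 0.0 box 0.7 64.6 tilt [0.001  0.0025] q [ 0.4   0.27  1.9   0.    0.97 -1.11]
```

>>> play_rows --series '[1,0,-0.2,0,0,1,0,-0.25,0,0,1,0,-0.25,0,0,1,0,-0.25,0,0,1,0,-0.2,0,0]'

```text
time: 18.23
position: [0.4762, 0.2295, 0.0885]
tool_rot: [0.0, 0.035, 0.999, -0.0]
wrist_force: [0.4, 1.4, 0.9]
finger_gap: -0.0001
grasp_force: 0.9
```

>>> play_rows --series '[1,0,-0.05,0,0,1,0,0,0,0]'

```text
time: 18.4
position: [0.4753, 0.2275, 0.088]
tool_rot: [-0.001, 0.035, 0.999, -0.001]
wrist_force: [-0.0, 0.1, 0.5]
finger_gap: 0.0005
grasp_force: 0.0
```

```bash
python3 -c "
from h import *
st()"
```

```text
t 18.4 pos [0.4753 0.2275 0.088 ] tip z 0.063 head 175.93 F [-0.   0.1  0.5] gap 0.0005 gf 0.0 box -0.1 15.6 tilt [-0.0017 -0.0011] q [ 0.31  0.22  1.96 -0.    0.96 -1.19]
```

>>> play_rows --series '[1,0,-0.05,0,0,1,0,-0.04,0,0,1,0,-0.02,0,0,1,0,0,0,0]'

```text
time: 18.73
position: [0.475, 0.2252, 0.088]
tool_rot: [-0.001, 0.035, 0.999, 0.001]
wrist_force: [-1.6, 4.9, -1.6]
finger_gap: 0.0002
grasp_force: 2.3
```

```bash
python3 -c "
from h import *
st()"
```

```text
t 18.73 pos [0.475  0.2252 0.088 ] tip z 0.063 head 175.97 F [-1.6  4.9 -1.6] gap 0.0002 gf 2.3 box -0.2 13.3 tilt [-0.0011  0.0017] q [ 0.31  0.22  1.96  0.    0.96 -1.19]
```

>>> play_rows --series '[1,0,-0.05,0,0,1,0,-0.04,0,0,1,0,0,0,0]'

```text
time: 18.98
position: [0.4751, 0.2248, 0.0882]
tool_rot: [0.0, 0.036, 0.999, 0.004]
wrist_force: [-1.5, 15.3, -4.4]
finger_gap: 0.0
grasp_force: 7.3
```

```bash
python3 -c "
from h import *
st()"
```

```text
t 18.98 pos [0.4751 0.2248 0.0882] tip z 0.0632 head 175.84 F [-1.5 15.3 -4.4] gap 0.0 gf 7.3 box -0.1 12.8 tilt [0.0006 0.0088] q [ 0.3   0.22  1.96  0.01  0.96 -1.2 ]
```

The guard is hard against its stop. I'll back off, lift clear and check it.

>>> play_rows --series '[1,0,0.15,0,0,1,0,0.15,0,0,1,0,0,-0.6,0,1,0,0,-0.9,0,1,0,0,-1,0]'

```text
time: 19.4
position: [0.474, 0.2317, 0.1867]
tool_rot: [-0.003, 0.035, 0.999, -0.002]
wrist_force: [1.1, 0.2, 0.4]
finger_gap: -0.0001
grasp_force: 0.0
```

>>> play_rows --series '[1,0.5,0.7,-0.5,0,1,0.5,0.8,0,0,1,0,0.8,0,0,1,0,0.8,0,0,1,0,0,0,0]'

```text
time: 19.82
position: [0.4451, 0.3635, 0.2091]
tool_rot: [0.001, 0.033, 0.999, 0.001]
wrist_force: [1.1, -0.2, 0.2]
finger_gap: 0.0002
grasp_force: 0.0
```

```bash
python3 -c "
from h import *
st()
t=cam('top');W=cloud(t);x,y,z=np.moveaxis(W,-1,0);hsv=cv2.cvtColor(t['pixels'],cv2.COLOR_RGB2HSV).astype(int)
m=(z>.05)&(z<.09)&(hsv[...,1]>85)&(hsv[...,2]>100)&(abs(x-.475)<.06)&(y>.15)&(y<.35);m=big(m);r,P=rect(t,m,.078);print('bar g',m.sum(),(np.array(r[0])/1000-O)@By*1000+7)
print('wood in gap',((abs(x-.475)<.06)&(y>.10)&(y<.20)&(z<.045)&(z>0)).sum())
s=cam('side');W2=cloud(s);x,y,z=np.moveaxis(W2,-1,0);print('side low',((abs(x-.475)<.05)&(y>.14)&(y<.28)&(z<.047)).sum())
"
```

```text
t 19.82 pos [0.4451 0.3635 0.2091] tip z 0.1841 head 176.22 F [ 1.1 -0.2  0.2] gap 0.0002 gf 0.0 box -39.7 149.1 tilt [0.0023 0.0023] q [ 0.56  0.15  1.78  0.    1.21 -0.94]
bar g 80 -0.03084107618505616
wood in gap 272
side low 0
```

```bash
python3 -c "
from rig import job
print(job.finish_job())"
```

```text
the job is handed in; nothing more can be done
None
```

The plane iron is in the blade box, flat on its bed with the notch on the pin and its edge between the cheeks. The guard measures fully shut (0 mm open), the arm touched none of the items you said to leave, and the job was handed in after about 20 s of robot time.

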